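Zero a bench gauge on its setting bar

ROBOT

A 6-joint arm with a two-finger parallel gripper is mounted at the origin on the work surface. World frame = base frame: x ahead of the robot, y to its left, z up, the work surface at z = 0. Lengths are in mm, angles in rad, forces in N, time in s.
With the tool pointing down it reaches from about 300 to 775 mm from the base axis. Payload 14.6 kg.
Tool frame: the origin (TCP) lies on the centre line of the jaws, within the pads' length; the fingertips stand 11 mm ahead of it and the grasp point (between the pads) lies 8 mm behind it; x points along the fingers, y is the direction in which the jaws open and shut, and the axes are right-handed (so a half turn about x gives the same grasp; the last joint's range is limited). The gripper opens to 94 mm and grips with 3 to 60 N. Pads are 16 mm wide; open, the fingers measure 119 mm over their backs; the gripper's body (75 mm by 177 mm) begins 78 mm behind the grasp point.
Start: joints at [1.103, 0.3, 1.521, -0, 1.321, -0.067], TCP at [214.582, 506.403, 216.446] pointing down, gripper open.
Joint ranges: [-3.03, 3.03], [-0.79, 2.21], [0.23, 2.52], [-1.04, 4.18], [0, 3.07], [-2.55, 2.55]. Speed limits (rad/s): [2.22, 2.22, 2.57, 3.14, 3.14, 3.14].

INTERFACE

Orientations are given as [roll, pitch, yaw] about the fixed x, y, z axes, in that order (R = Rz(yaw) Ry(pitch) Rx(roll)).
In Python, from cell import manip gives the robot as it stands.
- The arm moves only by the shell command python3 -m handwheel 'ROWS' [OPENING] [FORCE]. ROWS is JSON, a list of rows, each a list of 2 entries, a list of its own where there are three numbers: the shift along the tool's x, y, z in mm, then the turn about the tool's x in rad. In form: [[[x, y, z], spin], ...]. A call has exactly 10 rows; each row shifts and turns the commanded pose from where the row before left it, along the tool's axes as they then stand; what a row does not reach is not made up. A row lasts 1/8 s, in which the tool goes at most 62.5 mm and 10.7 degrees, less where a joint would pass 70% of its speed; a pose out of reach is approached as far as the arm can. A call with a gripper value outside its range is refused whole. OPENING is the closure in counts, from 0 (fully open) to 255 (shut), set as the call begins (- or left out, the last holds). The fingers move at their own pace and stop on an object; FORCE is the grip in N (left out, the last holds). Time passes only in rows, so rows that do not move let the fingers close, or fill a call up. It gives the time, the measured TCP pose, the force and the opening at its end, in the units of the state.
- manip.read_state(): the state, without advancing time (a new reading comes with each control period).
- manip.camera(name): name is "scene" or "top" or "wrist"; returns a dict with "pixels" (420x560x3 uint8, red, green, blue), "z_map" (420x560 float32, mm along the optical axis (not along the pixel's ray), 0 where there is no reading), "mtx" (3x3 intrinsics, pixels), "k1" (the pictures are not rectified: a ray, as slopes to the right and down, at radius r is drawn at 1 + k1 r^2 times it, then the intrinsics apply), "xyz" and "orientation" of the camera in the world. Camera axes: x right, y up, looking along -z (the intrinsics and any distortion apply to the point x, -y, -z); pixel columns grow to the right and rows downward; lengths in mm; the calibration is good to about 2 mm. A picture is of the moment at which its call begins.
- manip.sign_off(): hands the job in, once; it reports no verdict.
Trained networks look in the newest picture that a camera, given by its name, has taken for a name from the list of things; names that differ only in an ending like _2 or _b are one class to them, and where a whole thing is asked for, a point or a joint stands for the part that bears it (a point fixed in the world has none). Each returns a list of dicts, best first, with "confidence" (0 to 1); they miss things now and then, are a little off and sometimes report something else, mostly with a low value. They report only what shows in the picture. A call takes as long as a camera call. They do not tell look-alikes from the thing itself.
- manip.cut_out(target, camera): "region" (420x560 bool, what is visible of it) and "centre" ([column, row] in pixels, amid what is visible of it).
The state is a dict: "clock": time; "joints": joint angles; "qd": joint speeds; "effort": joint torques, N m; "eef_pos": TCP position; "eef_rot": TCP orientation; "wrist_force": force on the tool from outside, world axes, zero at the start; "moment": the same for the moment, N m; "finger_gap": finger opening in mm.
Only numpy, scipy, OpenCV 4.12 (cv2) and the standard library are available. Lean on these libraries where they do the work, as an engineer would, in place of code of your own. Each camera call takes 0.05 s, during which the arm holds its last target. There are 200 camera calls.

TASK

Lay the steel setting bar flat and centred across the two rests of the bench gauge, so that it pushes the probe down, and let go of it. Then take the stylus from its stand and with its tip gently press the recessed zero key of the readout nearly all the way in, hold it for a good second, let it spring back, and stand the stylus back in its stand. Press no other key, do not touch the readout with the gripper, and leave the bar and the other things on the bench where they are.

Things in the scene. Friction and masses are not known exactly. Their poses are not given: they have to be found in the camera images.
- gauge_bed: Bench gauge, fixed: black granite slab 100 (x) x 190 (y) x 30 mm carrying two equal steel rests, each 34 (x) x 24 (y) mm, centred at y = +55 and -55 mm, flat tops 55 mm above the table. Origin: centre of the slab's underside. The bar belongs across both rests, along the bed's y axis, its centre over the probe at x = y = 0.
- probe (a joint): Sprung measuring probe, 8 mm thick, standing up midway between the rests, tip 58 mm above the table, 3 mm above the rests. Value: how far it is pushed down (m): 0 free, about 0.003 under a bar lying flat on both rests, at most 0.006. Very soft (under 1 N).
- bar: Plain ground-steel setting bar lying loose on the table, 22 (x) x 150 (y, its length) x 20 mm high (z), about 0.5 kg. Origin: centre of its underside. Either end may face either way.
- readout: Fixed stand of the digital readout: foot 160 x 110 x 15 mm, column 22 mm thick, 210 mm high, at x = +85 mm. Origin on the table; z up. Grey head on the column: flat face 120 x 140 (y) mm sloping towards -x, 25 deg from level, normal (-0.423, 0, 0.906) here. The head is clamped 0 to 40 mm above its lowest place; this height is NOT reported: feel or see it. The head does not give way.
- recess_lowest (a point): Fixed to the stand: where the centre of the recess's mouth would be with the head at its lowest (x -27.2, y 35, z 92.3 mm from the readout's origin). The real mouth is straight above it by the head's unknown height, 0 to 40 mm. Round recess 14 mm across, along the face's normal; the zero key's top, 12 mm across, lies 6 mm below the mouth.
- face_lowest (a point): Fixed to the stand: a plain spot on the face, free to be touched, as it would be with the head at its lowest (x -4.5, y 35, z 102.9 mm from the readout's origin, 25 mm up the slope from the recess). The real spot is straight above by the head's unknown height. Display on the slope's upper half.
- zero_key (a joint): The zero key in the recess: how far it is pressed in along the face's normal (m), 0 free, 0.005 at its stop. Spring: starts to move at about 2.5 N, about 7 N at the stop; springs back.
- key_a (a joint): Wide key, 22 x 14 mm, standing 3 mm proud of the face beside the recess, 80 mm from it towards -y: travel pressed in (m), 0 free, at most 0.003. Not to be pressed.
- key_b (a joint): Wide key, 22 x 14 mm, standing 3 mm proud of the face beside the recess, 47 mm from it towards -y: travel pressed in (m), 0 free, at most 0.003. Not to be pressed.
- stylus_stand: Fixed aluminium block 50 x 50 x 60 mm high with a round upright hole, 14 mm across, through its middle, in which the stylus stands. Origin: centre of its underside.
- stylus: Loose round steel stylus, about 60 g, 122 mm long, standing tip down in the stand. Origin: centre of the tip's flat end; z along its axis to the handle. From the tip: 6 mm thick to 14 mm, 8 mm thick to 50 mm, collar 24 mm across from 50 to 56 mm, then a handle 14 mm thick. In the stand the collar rests on the block's top, tip 10 mm above the table.
- pin_block: Bystander, fixed: aluminium block 50 x 50 x 50 mm with three short steel pins on top (up to 30 mm); it may stand where the stylus stand stood another time. Origin: centre of its underside.
- housing: Bystander, loose: small open square aluminium housing, 44 x 44 x 30 mm. Origin: centre of its underside.
- tape: Bystander, loose: roll of tape, 84 mm across, 24 mm high. Origin: centre of its underside.
- battery: Bystander, loose: black power-tool battery, 70 x 100 x 55 mm. Origin: centre of its underside.
- jar: Bystander, loose: glass jar with a red lid, 56 mm across, 80 mm high. Origin: centre of its underside.
- caliper: Bystander, loose: digital caliper lying flat, 200 x 50 x 12 mm. Origin: centre of its underside. It lies along its x axis.
- vee_block: Bystander, loose: dark steel vee block, 40 x 40 x 34 mm. Origin: centre of its underside.
- brush: Bystander, loose: bench brush, 160 mm long. Origin: centre of its underside. It lies along its x axis.
Things that resemble listed ones, but are neither listed nor needed, are in the scene too. What is shaped like the bar but pink is not meant.

How it is judged:
By the outcome, as a careful person would: the job done as asked, in the order asked, and still so for the second after the job is handed in, with the robot touching nothing.
It also fails if it takes over 61 s, if anything falls off the work surface, if the arm or the gripper's body presses on something with over 40 N, if the wrist force passes 120 N, or if a joint passes its speed limit or range.

## Working session

There is one attempt and no reset: what is moved stays moved. The work goes in short steps, Python scripts to look and compute and a shell command to move; the robot and the scene stay as the last step left them, time stands still between calls to the robot, and variables do not carry over. Pictures are saved under pics/ and viewed, about 8 in all and at most 12, crops included, and the job is handed in when it is done.

```bash
ls; mkdir -p pics; cat > h.py <<'E'
import numpy as np,cv2
from scipy.spatial.transform import Rotation as Rn
from cell import manip
def cam(n):
    c=manip.camera(n); c['R']=Rn.from_euler('xyz',c['orientation']).as_matrix(); c['t']=np.array(c['xyz']); return c
def save(c,f,box=None,s=1):
    im=c['pixels'][:,:,::-1]
    if box: im=im[box[1]:box[3],box[0]:box[2]]
    cv2.imwrite('pics/'+f,cv2.resize(im,None,fx=s,fy=s,interpolation=cv2.INTER_CUBIC))
def rays(c,uv):
    uv=np.asarray(uv,float).reshape(-1,1,2)
    s=cv2.undistortPoints(uv,np.array(c['mtx']),np.array([c['k1'],0,0,0.])).reshape(-1,2)
    return np.c_[s[:,0],-s[:,1],-np.ones(len(s))]
def pts(c,mask):
    v,u=np.nonzero(mask&(c['z_map']>0)); z=c['z_map'][v,u]
    return (rays(c,np.c_[u,v])*z[:,None])@c['R'].T+c['t']
def atz(c,uv,z):
    d=rays(c,uv)@c['R'].T; return c['t']+d*((z-c['t'][2])/d[:,2:3])
def proj(c,P):
    p=(np.atleast_2d(P)-c['t'])@c['R']; p=p*[1,-1,-1]
    return cv2.projectPoints(p.reshape(-1,1,3),np.zeros(3),np.zeros(3),np.array(c['mtx']),np.array([c['k1'],0,0,0.]))[0].reshape(-1,2)
E
python3 - <<'E'
from h import *
np.set_printoptions(precision=1,suppress=True)
print(manip.read_state())
for n in ['top','scene']:
    c=cam(n); save(c,n+'0.png'); print(n,c['t'],c['orientation'],c['k1'],c['mtx'])
    for t in ['gauge_bed','bar','readout','stylus_stand','stylus','pin_block','zero_key','key_a','probe','housing','tape','battery','jar','caliper','vee_block','brush']:
        for d in manip.cut_out(t,n)[:4]:
            p=pts(c,d['region']); 
            if len(p): print(t,round(d['confidence'],2),np.array(d['centre']),len(p),'med',np.median(p,0),'zmax',np.percentile(p[:,2],98))
E
cd pics; python3 -c "
import cv2,numpy as np
cv2.imwrite('both.png',cv2.imread('top0.png'))"
```

```text
pics
{'clock': 0.0, 'joints': array([ 1.1,  0.3,  1.5,  0. ,  1.3, -0.1]), 'qd': array([ 0., -0.,  0., -0., -0., -0.]), 'effort': array([  0. , -53.2, -35.3,   0.1,   0. ,  -0. ]), 'eef_pos': array([214.5, 506.2, 215.9]), 'eef_rot': array([-1.6,  1.6, -2. ]), 'wrist_force': array([-0.1,  0.3,  0.4]), 'moment': array([-0. ,  0. ,  0.1]), 'finger_gap': 94.17224146953316}
top [ 328.5   14.2 1551.8] [ 0.1  0.  -1.6] -0.05894234555977845 [[451.7   0.  284.4]
 [  0.  451.7 207. ]
 [  0.    0.    1. ]]
gauge_bed 0.83 [279.2 206.9] 1597 med [520.1  64.4  30.3] zmax 57.82053837281424
bar 0.8 [142.3 248.4] 285 med [372.9 527.   19.8] zmax 25.78673735868475
bar 0.78 [209.8 205.9] 277 med [530.6 302.4  20.1] zmax 27.583944052744098
bar 0.76 [246.1 264.7] 306 med [323.9 164.   19.3] zmax 27.43990443102863
bar 0.33 [395.3 241.2] 32 med [ 415.4 -312.1  106.2] zmax 137.3186873916665
readout 0.67 [366.7 173.1] 2007 med [ 612.9 -226.9  141.2] zmax 178.86522034906437
stylus_stand 0.52 [385.7 242. ] 256 med [ 412.6 -308.7   57.8] zmax 68.38785019154041
pin_block 0.8 [342.8 228.8] 200 med [ 443.5 -151.6 
[... 2062 characters left out ...]
e 0.65 [310.3 291.7] 1143 med [770.2  71.3  37.2] zmax 58.66937021922621
battery 0.59 [308.1 291.9] 1168 med [769.7  70.4  36.9] zmax 58.65815293192614
battery 0.18 [276.  185.5] 263 med [386.3  33.3  19.4] zmax 33.22567014446719
jar 0.55 [453.6 219.9] 643 med [602.1 497.7  56.4] zmax 82.63435395903167
caliper 0.78 [ 92.2 255.6] 729 med [ 562.8 -478.1   10.2] zmax 16.785945366102126
caliper 0.67 [454.6 216.9] 644 med [601.8 497.6  56.3] zmax 82.63387365685959
vee_block 0.89 [264.1 303.2] 319 med [776.2 -43.7  24. ] zmax 37.94175274432661
brush 0.66 [376.4 154.9] 444 med [297.4 371.4  16.9] zmax 23.23418922299211
brush 0.41 [185.8 248.3] 4094 med [ 652.6 -230.9  129. ] zmax 201.83119408641684
```

View pics/top0.png

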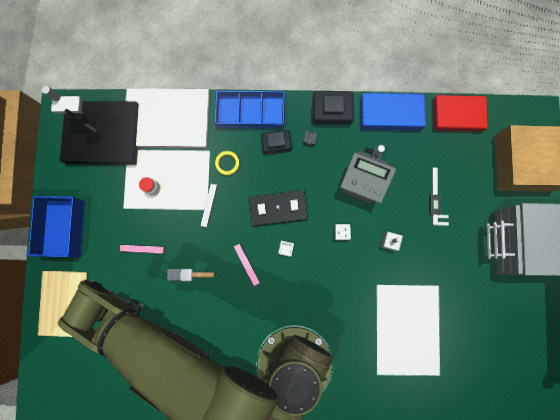

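View pics/scene0.png

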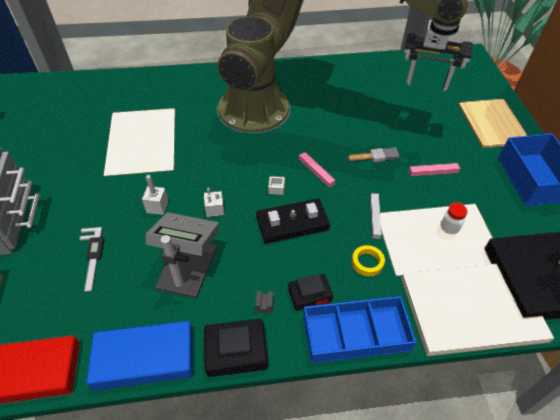

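Top view: pink bars at (142,248) and (247,265) are decoys. The pale grey one at (210,206) fits "steel". The gauge is at (279,207), the readout at (368,175), the stylus stand at (393,241) with a shaft standing up, and the pin block at (343,232).

```bash
cat >> h.py <<'E'
def rect(P):
    (x,y),(w,h),a=cv2.minAreaRect(P[:,:2].astype(np.float32))
    if w<h: w,h,a=h,w,a+90
    return np.round([x,y,w,h,(a+90)%180-90],1)
E
python3 - <<'E'
from h import *
np.set_printoptions(precision=1,suppress=True)
s=manip.read_state(); R=Rn.from_euler('xyz',s['eef_rot']).as_matrix(); print(R.round(3))
for n in ['top','scene']:
    c=cam(n)
    if n=='top': save(c,'crop.png',(190,130,430,270),3.3)
    v,u=np.nonzero(c['z_map']>0); P=np.full(c['z_map'].shape+(3,),-999.); P[v,u]=pts(c,np.ones_like(c['z_map'],bool))
    def box(x,y,r,z0,z1): 
        m=(abs(P[...,0]-x)<r)&(abs(P[...,1]-y)<r)&(P[...,2]>z0)&(P[...,2]<z1); return P[m]
    for nm,a in dict(bar=(535,302,95,14,26),slab=(520,64,125,24,36),rests=(520,64,95,48,62),stand=(415,-310,45,54,66),shaft=(415,-310,45,90,140),head=(620,-230,110,90,215),pins=(450,-155,45,44,56)).items():
        q=box(*a); 
        if len(q)>5:print(n,nm,len(q),rect(q),'med',np.median(q,0))
        if nm=='head':
            # plane fit via RANSAC-ish trimmed
            g=q
            for k in range(8):
                A=np.c_[g[:,:2],np.ones(len(g))]; co=np.linalg.lstsq(A,g[:,2],rcond=None)[0]
                r=q[:,2]-np.c_[q[:,:2],np.ones(len(q))]@co; g=q[abs(r)<(12,10,8,6,5,4,4,4)[k]]
            print('face plane',len(g),co,'slope',np.degrees(np.arctan(np.hypot(*co[:2]))),'az',np.degrees(np.arctan2(co[1],co[0])),rect(g),g.mean(0))
        if nm=='rests' :
            d=(q[:,:2]-np.median(q[:,:2],0)); print('  clusters',q[d[:,1]>25].mean(0),q[d[:,1]<-25].mean(0))
c=cam('wrist'); print('wrist',c['t'],c['R'].round(3),c['mtx'],c['k1'])
E
```

```text
[[-0.   0.4  0.9]
 [-0.   0.9 -0.4]
 [-1.  -0.  -0. ]]
top bar 252 [528.  304.5 146.5  23.3 -11.3] med [527.6 304.1  20.3]
top slab 1366 [481.9  58.  189.9 184.5 -81.8] med [520.6  62.5  29.9]
top rests 147 [523.3  63.7 132.9  34.8 -82.1] med [523.1  66.2  55.3]
  clusters [515.9 118.   55.1] [531.    9.4  55.1]
top stand 179 [ 415.2 -318.7   50.3   48.2  -15.3] med [ 413.  -315.9   59.6]
top shaft 25 [ 415.3 -317.2   12.9   12.1   68.9] med [ 415.7 -315.1  129.5]
top head 1847 [ 628.1 -230.4  149.1  142.2  -20.4] med [ 616.2 -228.5  143.8]
face plane 1197 [   0.4   -0.2 -170. ] slope 25.65767577751743 az -21.089086862785763 [ 621.6 -229.2  141.5  135.5   68.3] [ 610.1 -223.   142. ]
top pins 189 [ 444.4 -154.    50.7   47.3  -88.4] med [ 444.5 -155.3   50. ]
scene bar 333 [529.3 305.  153.   22.6 -11.2] med [533.6 303.3  19.8]
scene slab 1694 [483.4  57.9 190.6 185.4 -82.5] med [531.4  57.4  30.2]
scene rests 206 [521.6  62.8 134.9  40.4 -83.3] med [524.   63.5  54.7]
  clusters [516.7 116.8  54.4] [531.4   8.9  54.9]
scene stand 231 [ 414.6 -318.4   56.6   51.5  -11.3] med [ 423.1 -314.4   60.2]
scene shaft 68 [ 416.8 -316.2   14.2   13.9   38.1] med [ 418.4 -316.6  112.8]
scene head 2467 [ 627.7 -230.1  156.4  142.3  -20.9] med [ 642.3 -231.1  147.4]
face plane 1447 [   0.4   -0.2 -160. ] slope 25.008952676845908 az -21.49337975612791 [ 627.  -229.9  154.8  142.3  -20.9] [ 614.2 -222.8  144.7]
scene pins 211 [ 442.7 -154.4   56.4   48.3   -1.8] med [ 451.2 -154.8   50.1]
wrist [144.8 536.8 385.4] [[ 0.4 -0.9 -0.2]
 [ 0.9  0.4  0.1]
 [ 0.  -0.3  1. ]] [[361.    0.  272.9]
 [  0.  361.  203.8]
 [  0.    0.    1. ]] -0.046159307445587376
```

View pics/crop.png

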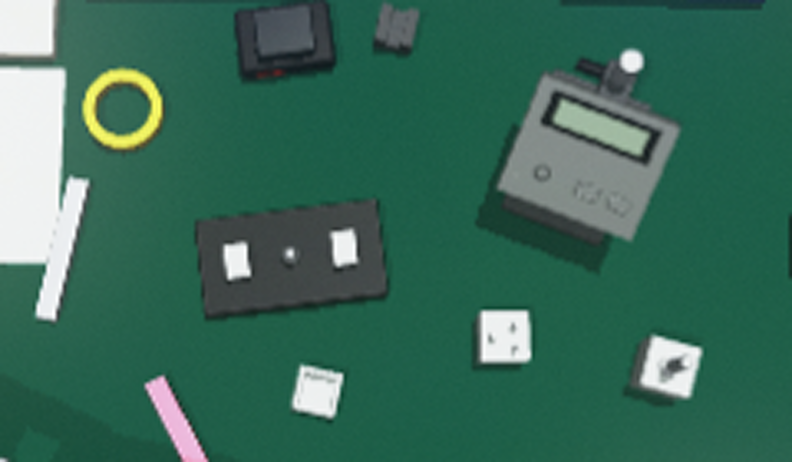

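Crop confirms it: the grey-white bar at crop (62,250), i.e. top (209,206), is steel; the other in view (crop 175,420) is pink. Next step is a move over the bar.

```bash
cat >> h.py <<'E'
def plan(x,y,z,psi):
    s=manip.read_state(); R=Rn.from_euler('xyz',s['eef_rot']).as_matrix(); p=np.array(s['eef_pos'])
    cur=np.degrees(np.arctan2(R[1,1],R[0,1])); d=R.T@(np.array([x,y,z])-p)
    e=(cur-psi+180)%360-180
    print('t',round(s['clock'],2),'pos',p.round(1),'psi',round(cur,2),'gap',round(s['finger_gap'],1),'F',np.round(s['wrist_force'],1),'j6',round(s['joints'][5],2))
    print(' -> tool shift',d.round(1),'spin',np.radians(e).round(3),' alt spin',np.radians((e%360)-180 if True else 0).round(3),'x-axis',R[:,0].round(3))
E
python3 -c "
from h import *
plan(528.7,304.7,215,78.75)"
```

```text
t 1.85 pos [214.6 506.4 216.4] psi 67.04 gap 93.7 F [ 0.  -0.  -0.2] j6 -0.07
 -> tool shift [  1.4 -63.1 367.9] spin -0.204  alt spin 2.937 x-axis [-0. -0. -1.]
```

```bash
python3 -m handwheel '[[[0,-8,46],0],[[0,-8,46],0],[[0,-8,46],0],[[0,-8,46],0],[[0,-8,46],0],[[0,-8,46],0],[[0,-8,46],0],[[0,-7,46],0],[[0,0,0],-0.102],[[0,0,0],-0.102]]' 0; python3 - <<'E'
from h import *
np.set_printoptions(precision=1,suppress=True)
c=cam('wrist'); save(c,'w1.png')
plan(528.7,304.7,215,78.75)
P=pts(c,np.ones((420,560),bool)); q=P[(abs(P[:,0]-528)<95)&(abs(P[:,1]-304)<60)&(P[:,2]>14)&(P[:,2]<26)]
print(len(q),rect(q),np.median(q,0), c['t'])
for d in manip.cut_out('bar','wrist')[:3]:
    q=pts(c,d['region']); q=q[q[:,2]>15]; print(d['confidence'],len(q),rect(q),np.median(q,0))
E
```

```text
clock: 3.1
eef_pos: [529.3, 304.3, 216.1]
eef_rot: [-2.513, 1.57, -2.708]
wrist_force: [0.1, 0.4, -0.3]
finger_gap: 94.0
t 3.15 pos [529.  304.5 216.2] psi 79.17 gap 94.0 F [ 0.7 -0.5 -0.5] j6 -0.92
 -> tool shift [ 1.2  0.1 -0.4] spin 0.007  alt spin -3.134 x-axis [-0. -0. -1.]
3047 [529.5 304.5 148.6  21.8 -11.6] [523.9 305.1  20.5] [454.9 319.5 385.1]
0.94 3000 [529.4 304.5 148.4  21.8 -11.6] [523.7 305.2  20.5]
0.67 2106 [356.4 183.3  87.9  23.   28.8] [360.  185.8  20.5]
0.41 4 [384.  455.8   1.7   0.8  76.1] [383.9 455.5  16.1]
```

```bash
python3 -m handwheel '[[[40,0,0],0.012],[[40,0,0],0],[[40,0,0],0],[[35,0,0],0],[[25,0,0],0],[[12,0,0],0],[[6,0,0],0],[[3,0,0],0],[[0,0,0],0],[[0,0,0],0]]' 0
python3 -m handwheel '[[[0,0,0],0],[[0,0,0],0],[[0,0,0],0],[[0,0,0],0],[[0,0,0],0],[[0,0,0],0],[[0,0,0],0],[[-10,0,0],0],[[-30,0,0],0],[[-40,0,0],0]]' 255 50
python3 -c "
from h import *
plan(523,63.3,140,8)"
```

```text
clock: 4.45
eef_pos: [529.1, 304.9, 16.0]
eef_rot: [0.652, 1.57, 0.443]
wrist_force: [0.5, 0.5, -0.7]
finger_gap: 93.8
clock: 5.7
eef_pos: [528.1, 304.4, 95.6]
eef_rot: [-2.468, 1.568, -2.677]
wrist_force: [0.4, -1.0, -4.2]
finger_gap: 21.6
t 5.7 pos [528.1 304.4  95.6] psi 78.03 gap 21.6 F [ 0.4 -1.  -4.2] j6 -0.9
 -> tool shift [ -44.1 -237.    44.9] spin 1.222  alt spin -1.919 x-axis [-0.002 -0.001 -1.   ]
```

```bash
python3 -m handwheel '[[[-20,-30,5],0],[[-12,-45,8],0],[[-12,-45,8],0],[[0,-45,8],0],[[0,-42,8],0],[[0,-30,8],0],[[0,0,0],0.16],[[0,0,0],0.16],[[0,0,0],0.16],[[0,0,0],0.16]]' - -
python3 -m handwheel '[[[0,0,0],0.16],[[0,0,0],0.16],[[0,0,0],0.16],[[0,0,0],0.102],[[0,0,0],0],[[0,0,0],0],[[0,0,0],0],[[0,0,0],0],[[0,0,0],0],[[0,0,0],0]]' - -
python3 - <<'E'
from h import *
np.set_printoptions(precision=1,suppress=True)
c=cam('wrist'); save(c,'w2.png')
plan(523,63.3,80,8)
P=pts(c,np.ones((420,560),bool)); n=P[:,:2]-[523,63.3]
q=P[(abs(n)<110).all(1)]
for z0,z1,nm in((24,36,'slab'),(50,60,'rests'),(100,160,'bar')):
    g=q[(q[:,2]>z0)&(q[:,2]<z1)&(abs(q[:,0]-523)<80)]; print(nm,len(g),rect(g) if len(g)>5 else '')
    if nm=='rests':
        for k in(1,-1):
            h=g[(g[:,1]-63)*k>25]; print(len(h),rect(h) if len(h)>5 else '',np.median(h,0))
E
```

```text
clock: 6.95
eef_pos: [523.4, 63.6, 139.6]
eef_rot: [-2.214, 1.57, -3.068]
wrist_force: [-0.3, -0.6, -4.4]
finger_gap: 21.5
clock: 8.2
eef_pos: [523.7, 63.6, 139.4]
eef_rot: [-1.078, 1.571, -2.509]
wrist_force: [1.4, 0.4, -4.7]
finger_gap: 21.8
t 8.25 pos [523.7  63.6 139.5] psi 8.03 gap 21.5 F [-0.4 -0.7 -5.9] j6 -0.09
 -> tool shift [59.5 -0.8  0.2] spin 0.0  alt spin -3.141 x-axis [-0.  0. -1.]
slab 15386 [523.1  64.9 189.7 100.5 -82.1]
rests 78 [507.3  63.  132.5   1.4 -81.7]
62 [499.4 117.1  23.2   1.2 -80. ] [499.6 116.3  55.3]
16 [516.1   1.9   9.1   0.8 -84. ] [516.2   0.9  55.2]
bar 11619 [526.2  63.9 150.5  45.  -73.2]
```

View pics/w2.png

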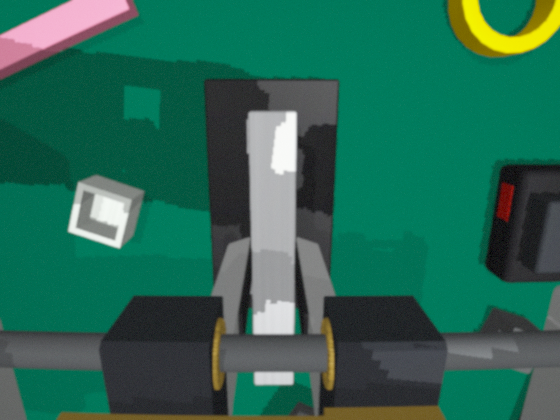

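Wrist view: the held bar lies along the slab, its length aligned (slab rectangle 189.7 x 100.5 mm). Now I measure the bar's own offset against the slab in the same picture.

```bash
python3 - <<'E'
from h import *
np.set_printoptions(precision=1,suppress=True)
c=cam('wrist'); P=pts(c,np.ones((420,560),bool)); a=np.radians(-82.1)
d=P[:,:2]-[523.1,64.9]; u=d@[np.cos(a),np.sin(a)]; v=d@[-np.sin(a),np.cos(a)]
g=(P[:,2]>138)&(P[:,2]<150)&(abs(v)<16)
print(g.sum(),'u',np.percentile(u[g],[0,1,99,100]),'v(far end)',np.percentile(v[g&(abs(u)>40)],[1,50,99]),'z',np.median(P[g,2]))
for k in(1,-1):
    h=g&(u*k>35); print(k,h.sum(),rect(P[h]) if h.sum()>9 else '')
g=(P[:,2]>24)&(P[:,2]<36)&(abs(u)<110)&(abs(v)<65)
print('slab u',np.percentile(u[g],[0,.3,99.7,100]),'v',np.percentile(v[g],[0,.3,99.7,100]))
t=cam('top'); P=pts(t,np.ones((420,560),bool)); g=(P[:,2]>24)&(P[:,2]<36)&(abs(P[:,0]-523)<70)&(abs(P[:,1]-63)<110); print('top slab',rect(P[g]))
t=cam('scene'); P=pts(t,np.ones((420,560),bool)); g=(P[:,2]>24)&(P[:,2]<36)&(abs(P[:,0]-523)<70)&(abs(P[:,1]-63)<110); print('scene slab',rect(P[g]))
E
```

```text
10551 u [-72.9 -72.   74.2  77.3] v(far end) [-9.6  1.2 12. ] z 140.41829863800623
1 938 [532.9   9.7  42.2  21.6 -81. ]
-1 3845 [516.8 118.5  38.   22.  -81.5]
slab u [-94.8 -94.6  86.2  94.4] v [-50.3 -49.4  49.8  50.2]
top slab [522.7  63.9 190.   99.3 -81.6]
scene slab [522.9  62.7 190.  105.1 -82.3]
```

```bash
python3 -m handwheel '[[[0,-1.2,-0.8],0.012],[[20,0,0],0],[[20,0,0],0],[[12,0,0],0],[[6,0,0],0],[[4,0,0],0],[[2,0,0],0],[[1,0,0],0],[[0,0,0],0],[[0,0,0],0]]' - -
python3 -c "
from h import *
plan(523,63.3,71,8)"
```

```text
clock: 9.65
eef_pos: [522.6, 64.3, 74.7]
eef_rot: [1.427, 1.57, -0.016]
wrist_force: [0.4, -0.2, -3.8]
finger_gap: 21.6
t 9.65 pos [522.6  64.3  74.7] psi 7.34 gap 21.6 F [ 0.4 -0.2 -3.8] j6 -0.08
 -> tool shift [3.7 0.3 1. ] spin -0.012  alt spin 3.13 x-axis [ 0. -0. -1.]
```

```bash
python3 -m handwheel '[[[1,0,0],0],[[1,0,0],0],[[0.7,0,0],0],[[0.5,0,0],0],[[0.3,0,0],0],[[0.2,0,0],0],[[0.2,0,0],0],[[0,0,0],0],[[0,0,0],0],[[0,0,0],0]]' - -
```

```text
clock: 10.9
eef_pos: [522.7, 64.3, 74.4]
eef_rot: [1.36, 1.569, -0.083]
wrist_force: [-22.9, -2.8, 46.0]
finger_gap: 21.3
```

```bash
python3 -m handwheel '[[[-1.5,0,0],0],[[-1.5,0,0],0],[[-0.4,0,0],0],[[0,0,0],0],[[0,0,0],0],[[0,0,0],0],[[0,0,0],0],[[0,0,0],0],[[0,0,0],0],[[0,0,0],0]]' - -; python3 -c "
from h import *
np.set_printoptions(precision=1,suppress=True)
s=manip.read_state();print(s['wrist_force'],s['moment'])
c=cam('wrist');P=pts(c,np.ones((420,560),bool));a=np.radians(-82.1)
d=P[:,:2]-[523.1,64.4]; u=d@[np.cos(a),np.sin(a)]; v=d@[-np.sin(a),np.cos(a)]
for lo,hi in((-80,-60),(-60,-40),(-40,-20),(45,80)):
    g=(P[:,2]>66)&(P[:,2]<88)&(abs(v)<16)&(u>lo)&(u<hi); print(lo,hi,g.sum(),np.percentile(P[g,2],[10,50,90]),np.percentile(v[g],[2,50,98]))
g=(P[:,2]>48)&(P[:,2]<62)&(abs(v)<40)&(abs(u)<80); print('rests',g.sum(),np.median(P[g,2]),np.percentile(v[g],[5,95]))
g=(P[:,2]>24)&(P[:,2]<36)&(abs(v)<70)&(abs(u)<100); print('slab',np.median(P[g,2]))
save(c,'w3.png')
"
```

```text
clock: 12.15
eef_pos: [522.6, 64.3, 74.5]
eef_rot: [1.374, 1.57, -0.069]
wrist_force: [-4.3, -0.5, 9.1]
finger_gap: 21.5
[-4.3 -0.5  9.1] [-0.2  0.9  0. ]
-80 -60 1522 [74.8 75.6 76.5] [-9.6  0.9 11.6]
-60 -40 1975 [74.8 75.6 76.5] [-9.6  0.9 11.7]
-40 -20 1785 [74.8 75.6 76.4] [-9.7  0.7 11.3]
45 80 427 [74.8 75.6 76.2] [-10.    0.1  10.8]
rests 1136 55.5510952039639 [-16.   16.5]
slab 30.616334706414932
```

```bash
python3 -m handwheel '[[[0,0,0],0],[[0,0,0],0],[[0,0,0],0],[[0,0,0],0],[[0,0,0],0],[[-15,0,0],0],[[-35,0,0],0],[[-40,0,0],0],[[-40,0,0],0],[[-20,0,0],0]]' 0 -; python3 -c "
from h import *
np.set_printoptions(precision=1,suppress=True)
c=cam('wrist');P=pts(c,np.ones((420,560),bool))
d=P[:,:2]-[523.1,64.4]; g=(abs(d)<[70,110]).all(1); P=P[g]
print('bar',rect(P[(P[:,2]>70)&(P[:,2]<80)]),np.percentile(P[(P[:,2]>70)&(P[:,2]<80),2],[5,50,95]))
print('slab',rect(P[(P[:,2]>24)&(P[:,2]<36)]))
save(c,'w4.png')
plan(416,-316.8,245,-15)
"
```

```text
clock: 13.45
eef_pos: [522.8, 64.3, 227.4]
eef_rot: [1.488, 1.567, 0.046]
wrist_force: [-0.8, 0.1, 0.1]
finger_gap: 94.0
bar [523.2  63.7 149.3  21.6 -82.3] [74.4 75.5 76.7]
slab [522.9  65.  189.6 100.4 -82.2]
t 13.5 pos [523.4  64.4 229.1] psi 7.34 gap 93.6 F [-0.4  0.4  2.3] j6 -0.08
 -> tool shift [ -16.6 -155.1  364.3] spin 0.39  alt spin -2.752 x-axis [ 0.  0. -1.]
```

View pics/w4.png

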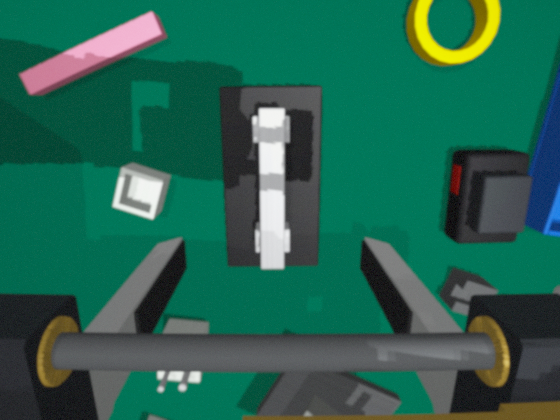

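The bar at (272,190) lies flat on both rests at (270,128) and (270,240), and is released. Measured against the slab it is about 1 mm off centre. Moving to the stylus.

```bash
python3 -m handwheel '[[[-5,0,0],0.165],[[0,0,0],0.165],[[0,0,0],0.165],[[0,5.2,56],0],[[0,5.2,56],0],[[0,5.2,56],0],[[0,5.2,56],0],[[0,5.2,56],0],[[0,5.2,56],0],[[0,5.2,56],0]]' 0 -; cat > sty.py <<'E'
from h import *
np.set_printoptions(precision=1,suppress=True)
c=cam('wrist');P=pts(c,np.ones((420,560),bool))
d=P[:,:2]-[415.5,-317]; P=P[(abs(d)<40).all(1)]
for lo,hi in((52,64),(64,69),(75,128),(126,138)):
    q=P[(P[:,2]>lo)&(P[:,2]<hi)]
    if len(q)>5: print(lo,hi,len(q),rect(q),np.median(q,0))
E
python3 -c "
from sty import *
save(c,'w5.png')
plan(415.5,-317,83,-21)
"
```

```text
clock: 14.75
eef_pos: [414.9, -316.3, 229.3]
eef_rot: [1.32, 1.57, -0.618]
wrist_force: [0.2, 0.5, 0.5]
finger_gap: 94.1
52 64 2009 [ 415.3 -317.8   50.5   50.1   75.2] [ 419.6 -311.4   60.6]
64 69 244 [ 416.3 -315.7   22.7   19.3  -20.8] [ 418.7 -312.8   66.5]
75 128 236 [ 416.7 -314.2   13.7    6.7  -19. ] [ 417.9 -312.1  104.7]
126 138 243 [ 415.6 -317.6   13.1   12.5   68.9] [ 415.9 -316.7  132. ]
t 14.8 pos [ 413.  -321.1  229. ] psi -21.2 gap 93.9 F [-1.3 -3.1 -1. ] j6 -0.36
 -> tool shift [146.    0.8  -5. ] spin -0.004  alt spin 3.138 x-axis [-0. -0. -1.]
```

View pics/w5.png

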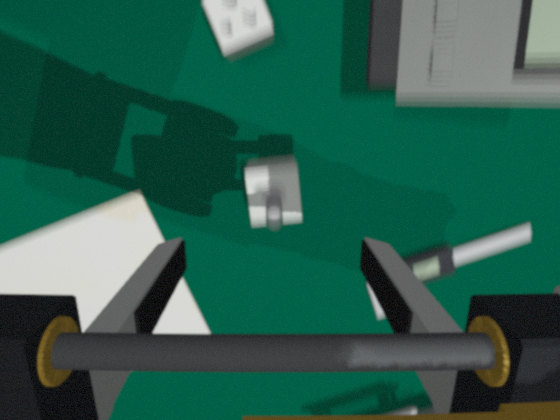

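Stand at (272,190) with the upright stylus at (274,208). Its position agrees across cameras: axis about (415.5,-317.5). I'll descend partway, settle and re-measure.

```bash
python3 -m handwheel '[[[0,0,0],0],[[20,0,0],0],[[20,0,0],0],[[15,0,0],0],[[5,0,0],0],[[0,0,0],0],[[0,0,0],0],[[0,0,0],0],[[0,0,0],0],[[0,0,0],0]]' 0 -; python3 -c "
from sty import *
plan(415.5,-317.5,83,-21)
"
```

```text
clock: 16.05
eef_pos: [415.8, -314.7, 169.1]
eef_rot: [1.219, 1.571, -0.719]
wrist_force: [0.2, -0.6, 0.2]
finger_gap: 94.0
52 64 2873 [ 415.4 -317.9   50.8   50.1   75.3] [ 420.1 -310.8   60.6]
64 69 346 [ 415.9 -316.    22.9   20.1  -19.3] [ 418.6 -313.    66.6]
75 128 451 [ 416.3 -314.4   14.     7.2  -13.8] [ 418.1 -312.3  105.5]
126 138 389 [ 415.7 -317.2   13.2   13.1  -13.3] [ 416.2 -316.3  131.9]
t 16.1 pos [ 415.8 -314.7  169. ] psi -21.03 gap 94.0 F [-1.1  0.8  0.5] j6 -0.35
 -> tool shift [86.   0.7  2.7] spin -0.0  alt spin 3.141 x-axis [ 0. -0. -1.]
```

```bash
python3 -m handwheel '[[[0,0.6,2.6],0],[[20,0,0],0],[[25,0,0],0],[[20,0,0],0],[[12,0,0],0],[[6,0,0],0],[[2.5,0,0],0],[[0,0,0],0],[[0,0,0],0],[[0,0,0],0]]' 0 -
python3 -m handwheel '[[[0,0,0],0],[[0,0,0],0],[[0,0,0],0],[[0,0,0],0],[[0,0,0],0],[[0,0,0],0],[[0,0,0],0],[[0,0,0],0],[[0,0,0],0],[[0,0,0],0]]' 255 60
python3 -c "
from sty import *
plan(415.5,-317.5,83,-21)
"
```

```text
clock: 17.35
eef_pos: [415.5, -317.4, 83.8]
eef_rot: [1.215, 1.57, -0.723]
wrist_force: [-0.3, 0.4, 0.4]
finger_gap: 94.1
clock: 18.6
eef_pos: [415.4, -317.3, 83.4]
eef_rot: [-1.535, 1.571, 2.81]
wrist_force: [-0.0, 0.5, 0.5]
finger_gap: 13.1
52 64 3416 [ 416.3 -314.9   50.1   44.7  -15. ] [ 422.  -302.4   60.5]
64 69 332 [ 418.4 -311.3   16.     9.4  -25.4] [ 419.3 -310.4   66.6]
75 128 4349 [ 417.  -315.7   38.1   18.4  -20.8] [ 418.4 -311.8  108.2]
126 138 1950 [ 417.3 -315.4   37.5   17.5  -20.6] [ 416.8 -313.2  131.6]
t 18.65 pos [ 415.4 -317.3   83.4] psi -21.03 gap 13.1 F [-0.5  0.7 -0.4] j6 -0.36
 -> tool shift [0.4 0.2 0.1] spin -0.0  alt spin 3.141 x-axis [-0. -0. -1.]
```

```bash
python3 - <<'E'
from h import *
np.set_printoptions(precision=1,suppress=True)
for n in('top','scene'):
    c=cam(n);P=pts(c,np.ones((420,560),bool)); q=P[(abs(P[:,0]-620)<110)&(abs(P[:,1]+230)<110)&(P[:,2]>90)&(P[:,2]<215)]
    g=q
    for k in range(10):
        co=np.linalg.lstsq(np.c_[g[:,:2],np.ones(len(g))],g[:,2],rcond=None)[0]
        g=q[abs(q[:,2]-np.c_[q[:,:2],np.ones(len(q))]@co)<max(12-k,3)]
    print(n,co,np.degrees(np.arctan2(co[1],co[0])),rect(g))
    if n=='top':
        X=atz(c,[354,182],140)
        for _ in range(5): X=atz(c,[354,182],co@[X[0,0],X[0,1],1])
        print('recess rough',X)
        r=X[0]; a=np.radians(-21); y=np.array([np.cos(a),np.sin(a)]);z=np.array([np.sin(a),-np.cos(a)])
        t=r[:2]-65*y-15*z; plan(t[0],t[1],300,-21)
E
python3 -m handwheel '[[[-5,0,0],0],[[-15,0,0],0],[[-30,0,0],0],[[-35,0,0],0],[[-35,0,0],0],[[-35,0,0],0],[[-30,0,0],0],[[-20,0,0],0],[[-10,0,0],0],[[0,0,0],0]]' - -
```

```text
top [   0.4   -0.2 -164.6] -20.67118407549552 [ 621.5 -228.   141.4  135.2   69.2]
recess rough [[ 595.8 -181.   128.5]]
t 18.7 pos [ 415.4 -317.3   83.4] psi -21.03 gap 13.2 F [ 0.5 -0.2  0.6] j6 -0.36
 -> tool shift [-216.6   54.4 -207. ] spin -0.0  alt spin 3.141 x-axis [-0.  0. -1.]
scene [   0.4   -0.2 -160.5] -21.351703083547697 [ 626.2 -229.4  152.3  141.8  -21.1]
clock: 20.0
eef_pos: [415.4, -317.3, 299.0]
eef_rot: [1.242, 1.57, -0.695]
wrist_force: [-0.8, -0.3, -1.3]
finger_gap: 12.9
```

```bash
python3 -m handwheel '[[[0,5,-17],0],[[0,9,-34],0],[[0,9,-34],0],[[0,9,-34],0],[[0,9,-34],0],[[0,9,-34],0],[[0,4,-20],0],[[0,0,0],0],[[0,0,0],0],[[0,0,0],0]]' - -; python3 - <<'E'
from h import *
np.set_printoptions(precision=2,suppress=True)
c=cam('wrist');save(c,'w6.png'); print(proj(c,[595.8,-181,128.5]),proj(c,[[605,-150,150]]))
P=pts(c,np.ones((420,560),bool)); q=P[(abs(P[:,0]-620)<110)&(abs(P[:,1]+230)<110)&(P[:,2]>90)&(P[:,2]<215)]
g=q
for k in range(12):
    co=np.linalg.lstsq(np.c_[g[:,:2],np.ones(len(g))],g[:,2],rcond=None)[0]
    g=q[abs(q[:,2]-np.c_[q[:,:2],np.ones(len(q))]@co)<max(12-k,2.5)]
print(len(g),co,np.degrees(np.arctan(np.hypot(*co[:2]))),np.degrees(np.arctan2(co[1],co[0])),rect(g))
for d in manip.cut_out('zero_key','wrist'): print(d['confidence'],d['centre'],d['region'].sum())
plan(595.8,-181,300,-21)
np.save('co.npy',co)
E
```

```text
clock: 21.25
eef_pos: [539.7, -144.2, 298.5]
eef_rot: [0.594, 1.571, -1.345]
wrist_force: [0.1, -0.1, -0.8]
finger_gap: 13.3
[[339.24 202.65]] [[342.33 174.15]]
15787 [   0.44   -0.17 -163.54] 25.19954060609188 -21.035158690292047 [ 626.1 -228.2  145.9  140.9  -21. ]
0.57 [341.8, 198.3] 102
0.55 [386.7, 232.7] 20592
0.38 [203.3, 30.4] 1566
t 21.35 pos [ 539.8 -144.1  298.5] psi -21.08 gap 13.0 F [ 0.8 -0.1  0.5] j6 0.04
 -> tool shift [-1.4 65.5 14.3] spin -0.001  alt spin 3.14 x-axis [ 0. -0. -1.]
```

View pics/w6.png

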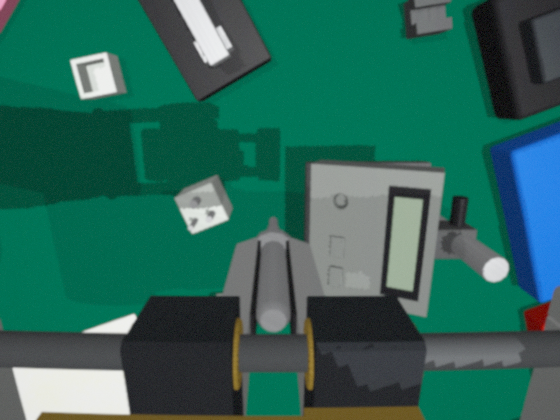

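Wrist view: recess at (340,200), wide keys at (337,245) and (335,277), held stylus tip at (273,220). One enlarged crop to place the mouth.

```bash
python3 - <<'E'
from h import *
np.set_printoptions(precision=2,suppress=True)
im=cv2.imread('pics/w6.png'); cr=im[175:225,310:370]
b=cv2.resize(cr,None,fx=12,fy=12,interpolation=cv2.INTER_CUBIC)
g=cv2.cvtColor(b,cv2.COLOR_BGR2GRAY)
print(cv2.HoughCircles(g,cv2.HOUGH_GRADIENT,1.5,100,param1=60,param2=25,minRadius=50,maxRadius=130))
for k in range(0,60,5): cv2.line(b,(k*12,0),(k*12,8),(0,0,255),1)
for k in range(0,50,5): cv2.line(b,(0,k*12),(8,k*12),(0,0,255),1)
cv2.imwrite('pics/c6.png',b)
c=cam('wrist'); co=np.load('co.npy')
def onplane(uv):
    d=rays(c,uv)@c['R'].T; t=c['t']; n=np.array([co[0],co[1],-1])
    return t-d*((t@n+co[2])/(d@n))[:,None]
print(onplane([[341,200],[342,200],[341,201],[341.8,198.3]]))
print('tip proj at tcp-73.4',proj(c,np.array(manip.read_state()['eef_pos'])-[0,0,73.4]))
# expected mouth size in pixels
X=onplane([341,200])[0]; print(proj(c,[X+[6.5,-2.5,3],X-[6.5,-2.5,3],X+[2.5,6.5,0],X-[2.5,6.5,0]]))
E
```

```text
None
[[ 598.29 -178.68  129.4 ]
 [ 599.16 -178.9   129.82]
 [ 597.97 -179.63  129.42]
 [ 599.52 -177.24  129.7 ]]
tip proj at tcp-73.4 [[271.48 219.13]]
[[348.78 200.79]
 [333.34 199.23]
 [341.35 193.02]
 [340.65 206.91]]
```

View pics/c6.png

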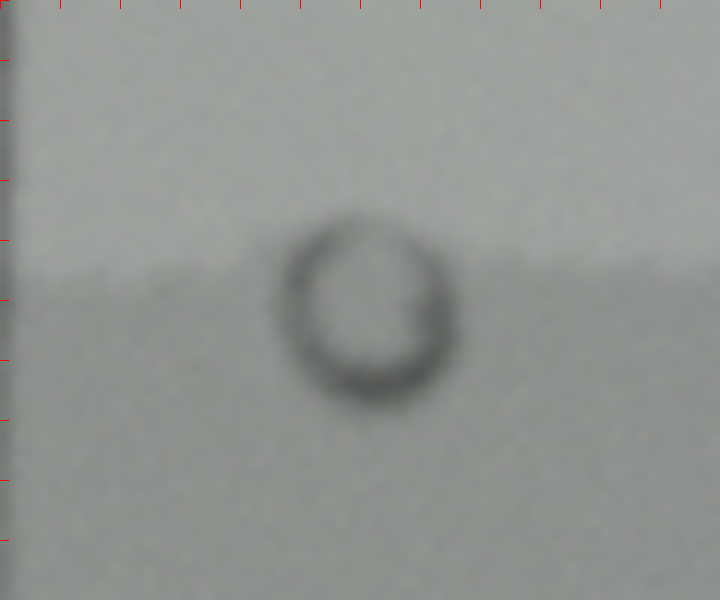

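```bash
python3 - <<'E'
from h import *
np.set_printoptions(precision=2,suppress=True)
c=cam('wrist'); P=pts(c,np.ones((420,560),bool)); s=manip.read_state(); p=np.array(s['eef_pos'])
R=Rn.from_euler('xyz',s['eef_rot']).as_matrix(); L=(P-p)@R
for lo,hi in((58,76),(30,58),(24,30),(18,22),(-35,-10)):
    g=(L[:,0]>lo)&(L[:,0]<hi)&(abs(L[:,1])<14)&(abs(L[:,2])<16); q=L[g]
    if len(q)>3: print(lo,hi,len(q),'y',np.percentile(q[:,1],[2,50,98]),'z',np.percentile(q[:,2],[2,50,98]),'x',np.percentile(q[:,0],[1,99]))
im=cv2.imread('pics/w6.png'); b=cv2.resize(im[200:330,235:315],None,fx=6,fy=4.6,interpolation=cv2.INTER_CUBIC); cv2.imwrite('pics/c7.png',b)
E
```

```text
58 76 49 y [-1.76  0.39  3.14] z [-2.49 -1.81 -0.55] x [59.16 72.74]
30 58 50 y [-2.8   0.75  3.67] z [-3.45 -2.81 -0.96] x [44.8  57.43]
18 22 85 y [-7.23  1.08  9.07] z [-11.29 -10.12  -6.4 ] x [18.01 21.9 ]
-35 -10 1640 y [-13.36   0.13  13.39] z [-10.72  -8.38  -1.83] x [-34.79 -10.44]
```

View pics/c7.png

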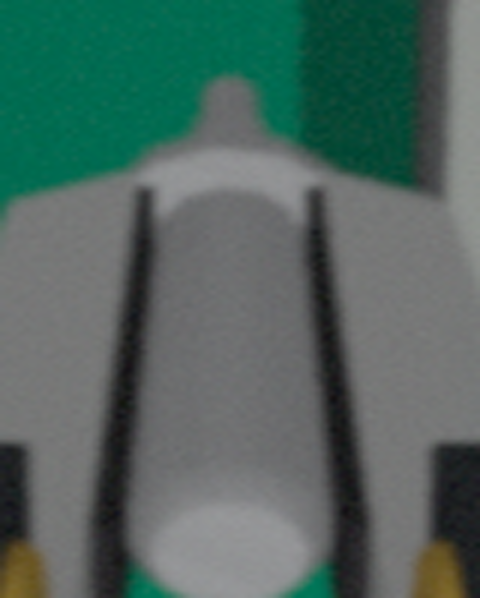

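```bash
python3 -c "
from h import *
plan(618.2,-186.3,219,-21.1)"
```

```text
t 21.45 pos [ 539.9 -143.9  298.5] psi -21.06 gap 13.1 F [ 0.2  0.4 -0.9] j6 0.04
 -> tool shift [79.5 88.3 11.4] spin 0.001  alt spin -3.141 x-axis [ 0. -0. -1.]
```

```bash
python3 -m handwheel '[[[0,22,3],0],[[0,36,5],0],[[0,30.3,3.4],0],[[25,0,0],0],[[25,0,0],0],[[15,0,0],0],[[10,0,0],0],[[4.5,0,0],0],[[0,0,0],0],[[0,0,0],0]]' - -
python3 -m handwheel '[[[0.5,0,0],0],[[0.5,0,0],0],[[0.5,0,0],0],[[0.5,0,0],0],[[0.5,0,0],0],[[0.5,0,0],0],[[0.5,0,0],0],[[0,0,0],0],[[0,0,0],0],[[0,0,0],0]]' - -
python3 -c "
from h import *
plan(618.2,-186.3,219,-21.1)"
```

```text
clock: 22.7
eef_pos: [618.6, -185.9, 219.7]
eef_rot: [1.575, 1.57, -0.363]
wrist_force: [0.1, -0.0, -0.9]
finger_gap: 13.4
clock: 23.95
eef_pos: [618.4, -185.8, 215.5]
eef_rot: [1.202, 1.571, -0.736]
wrist_force: [-0.5, -0.2, -0.9]
finger_gap: 13.0
t 23.95 pos [ 618.4 -185.8  215.5] psi -21.03 gap 13.0 F [-0.5 -0.2 -0.9] j6 0.02
 -> tool shift [-3.5 -0.   0.5] spin 0.001  alt spin -3.14 x-axis [ 0. -0. -1.]
```

```bash
python3 -m handwheel '[[[0.3,0,0],0],[[0.3,0,0],0],[[0.3,0,0],0],[[0.3,0,0],0],[[0.3,0,0],0],[[0.3,0,0],0],[[0.3,0,0],0],[[0,0,0],0],[[0,0,0],0],[[0,0,0],0]]' - -
```

```text
clock: 25.2
eef_pos: [618.4, -185.8, 213.4]
eef_rot: [1.575, 1.571, -0.363]
wrist_force: [-0.8, 0.2, 0.4]
finger_gap: 13.3
```

```bash
python3 -m handwheel '[[[0.3,0,0],0],[[0.3,0,0],0],[[0.3,0,0],0],[[0.3,0,0],0],[[0.2,0,0],0],[[0,0,0],0],[[0,0,0],0],[[0,0,0],0],[[0,0,0],0],[[0,0,0],0]]' - -; python3 -c "
from h import *
plan(618.2,-186.3,219,-21.1)
c=cam('wrist'); save(c,'w8.png')
plan(618.2,-186.3,219,-21.1)"
```

```text
clock: 26.45
eef_pos: [618.6, -185.9, 212.8]
eef_rot: [1.581, 1.57, -0.357]
wrist_force: [-0.7, 0.2, 7.9]
finger_gap: 13.2
t 26.45 pos [ 618.6 -185.9  212.8] psi -21.03 gap 13.2 F [-0.7  0.2  7.9] j6 0.02
 -> tool shift [-6.2 -0.2  0.5] spin 0.001  alt spin -3.14 x-axis [ 0.001 -0.    -1.   ]
t 26.5 pos [ 618.6 -185.9  212.8] psi -21.02 gap 13.0 F [-1.3  0.2  7.6] j6 0.02
 -> tool shift [-6.2 -0.2  0.6] spin 0.001  alt spin -3.14 x-axis [ 0.001 -0.    -1.   ]
```

```bash
python3 -m handwheel '[[[-3,0,0],0],[[-4,0,0],0],[[0,-10,0.3],0],[[0,-11,0.2],0],[[3,0,0],0],[[2,0,0],0],[[0,0,0],0],[[0,0,0],0],[[0,0,0],0],[[0,0,0],0]]' - -; python3 - <<'E'
from h import *
np.set_printoptions(precision=2,suppress=True)
c=cam('wrist'); save(c,'w9.png'); s=manip.read_state(); p=np.array(s['eef_pos']);R=Rn.from_euler('xyz',s['eef_rot']).as_matrix()
tip=p+R@[73.4,0,0]; a=proj(c,tip)[0]
rec=np.array([597.1,-178.2,0]); 
print(p,s['wrist_force'],'tip px',a,'mouth est px',proj(c,[[597.1,-178.2,128.5],[597.55,-178.9,129.1]]))
u0,v0=int(a[0])-35,int(a[1])-35; print('crop origin',u0,v0)
b=cv2.resize(c['pixels'][v0:v0+56,u0:u0+70,::-1],None,fx=10,fy=10,interpolation=cv2.INTER_CUBIC); cv2.imwrite('pics/c9.png',b)
P=pts(c,np.ones((420,560),bool)); L=(P-p)@R
g=(L[:,0]>60)&(L[:,0]<72)&(abs(L[:,1])<8)&(abs(L[:,2])<8); print(g.sum(),np.percentile(L[g,1],[2,50,98]),np.percentile(L[g,2],[2,50,98]))
q=P[(abs(P[:,0]-620)<110)&(abs(P[:,1]+230)<110)&(P[:,2]>90)&(P[:,2]<190)];g=q;co=np.load('co.npy')
for k in range(6):
    g=q[abs(q[:,2]-np.c_[q[:,:2],np.ones(len(q))]@co)<2.5]; co=np.linalg.lstsq(np.c_[g[:,:2],np.ones(len(g))],g[:,2],rcond=None)[0]
print(co,len(g)); np.savez('w9.npz',co=co,t=c['t'],R=c['R'],mtx=c['mtx'],k1=c['k1'],p=p,RT=R)
E
```

```text
clock: 27.75
eef_pos: [598.7, -178.8, 214.0]
eef_rot: [1.571, 1.571, -0.366]
wrist_force: [-1.0, -0.6, -0.7]
finger_gap: 13.3
[ 598.63 -178.76  213.94] [-0.88 -0.45 -0.45] tip px [271.45 219.3 ] mouth est px [[269.31 214.32]
 [270.22 215.2 ]]
crop origin 236 184
43 [-1.67  0.43  3.18] [-2.59 -2.1  -0.75]
[   0.44   -0.17 -162.51] 15172
```

View pics/c9.png

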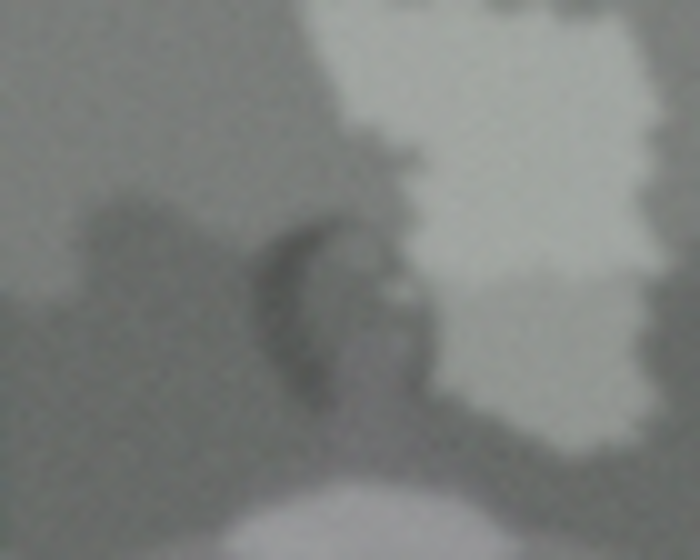

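Crop, origin (236,184): the mouth ring is centred near (270,215) and the tip near column 272.8. That puts the tip about 1.6–2 mm upslope of the mouth centre, against the 1.7 mm wanted for a vertical stylus. Lowering into the recess.

```bash
python3 -m handwheel '[[[4,0,0],0],[[4,0,0],0],[[3,0,0],0],[[2,0,0],0],[[1.5,0,0],0],[[1,0,0],0],[[0.5,0,0],0],[[0,0,0],0],[[0,0,0],0],[[0,0,0],0]]' - -; python3 -c "
from h import *
plan(598.7,-178.8,191.6,-21.1)"
```

```text
clock: 29.05
eef_pos: [598.6, -178.8, 198.0]
eef_rot: [0.62, 1.571, -1.318]
wrist_force: [0.2, -0.9, -0.8]
finger_gap: 13.4
t 29.05 pos [ 598.6 -178.8  198. ] psi -21.03 gap 13.4 F [ 0.2 -0.9 -0.8] j6 0.02
 -> tool shift [6.4 0.1 0. ] spin 0.001  alt spin -3.14 x-axis [ 0. -0. -1.]
```

```bash
python3 -m handwheel '[[[0.6,0,0],0],[[0.6,0,0],0],[[0.6,0,0],0],[[0.6,0,0],0],[[0.6,0,0],0],[[0.6,0,0],0],[[0.6,0,0],0],[[0.6,0,0],0],[[0.2,0,0],0],[[0,0,0],0]]' - -; python3 -c "
from h import *
plan(598.7,-178.8,191.6,-21.1)"
```

```text
clock: 30.3
eef_pos: [598.8, -178.8, 193.2]
eef_rot: [1.612, 1.57, -0.326]
wrist_force: [0.9, 0.4, 5.6]
finger_gap: 13.3
t 30.3 pos [ 598.8 -178.8  193.2] psi -21.03 gap 13.3 F [0.9 0.4 5.6] j6 0.02
 -> tool shift [ 1.6 -0.1  0. ] spin 0.001  alt spin -3.14 x-axis [ 0.001 -0.    -1.   ]
```

```bash
python3 -m handwheel '[[[0.3,0,0],0],[[0.3,0,0],0],[[0.3,0,0],0],[[0.3,0,0],0],[[0.2,0,0],0],[[0,0,0],0],[[0,0,0],0],[[0,0,0],0],[[0,0,0],0],[[0,0,0],0]]' - -; python3 -c "
from h import *
import cell
plan(598.7,-178.8,191.6,-21.1)
cam('top');plan(598.7,-178.8,191.6,-21.1);cam('top');plan(598.7,-178.8,191.6,-21.1)"
```

```text
clock: 31.55
eef_pos: [598.8, -178.8, 192.0]
eef_rot: [1.567, 1.57, -0.371]
wrist_force: [1.3, -0.4, 6.9]
finger_gap: 13.4
t 31.55 pos [ 598.8 -178.8  192. ] psi -21.03 gap 13.4 F [ 1.3 -0.4  6.9] j6 0.02
 -> tool shift [ 0.4 -0.1  0. ] spin 0.001  alt spin -3.14 x-axis [ 0.001 -0.    -1.   ]
t 31.6 pos [ 598.8 -178.8  192. ] psi -21.03 gap 13.5 F [ 0.5 -0.8  6.7] j6 0.02
 -> tool shift [ 0.4 -0.1  0. ] spin 0.001  alt spin -3.14 x-axis [ 0.001 -0.    -1.   ]
t 31.65 pos [ 598.8 -178.8  192. ] psi -21.03 gap 13.0 F [1.6 0.7 6. ] j6 0.02
 -> tool shift [ 0.4 -0.1  0. ] spin 0.001  alt spin -3.14 x-axis [ 0.001 -0.    -1.   ]
```

```bash
python3 -m handwheel '[[[0.25,0,0],0],[[0.25,0,0],0],[[0,0,0],0],[[0,0,0],0],[[0,0,0],0],[[0,0,0],0],[[0,0,0],0],[[0,0,0],0],[[0,0,0],0],[[0,0,0],0]]' - -; python3 -c "
from h import *
plan(598.7,-178.8,191.6,-21.1)
cam('top');plan(598.7,-178.8,191.6,-21.1);cam('top');plan(598.7,-178.8,191.6,-21.1)"
```

```text
clock: 32.9
eef_pos: [598.9, -178.9, 191.6]
eef_rot: [1.563, 1.569, -0.374]
wrist_force: [1.5, -1.2, 6.9]
finger_gap: 13.1
t 32.9 pos [ 598.9 -178.9  191.6] psi -21.03 gap 13.1 F [ 1.5 -1.2  6.9] j6 0.02
 -> tool shift [ 0.  -0.2  0. ] spin 0.001  alt spin -3.14 x-axis [ 0.001 -0.    -1.   ]
t 32.95 pos [ 598.9 -178.9  191.6] psi -21.03 gap 13.1 F [ 1.8 -0.8  7.1] j6 0.02
 -> tool shift [ 0.  -0.2  0. ] spin 0.001  alt spin -3.14 x-axis [ 0.001 -0.001 -1.   ]
t 33.0 pos [ 598.9 -178.9  191.6] psi -21.03 gap 13.4 F [ 1.8 -0.3  7.5] j6 0.02
 -> tool shift [ 0.  -0.2  0. ] spin 0.001  alt spin -3.14 x-axis [ 0.001 -0.    -1.   ]
```

```bash
python3 -m handwheel '[[[0,0,0],0],[[0,0,0],0],[[0,0,0],0],[[0,0,0],0],[[0,0,0],0],[[0,0,0],0],[[0,0,0],0],[[0,0,0],0],[[-1,0,0],0],[[-1.5,0,0],0]]' - -
python3 -m handwheel '[[[-2,0,0],0],[[-3,0,0],0],[[-4,0,0],0],[[-10,0,0],0],[[-20,0,0],0],[[-30,0,0],0],[[-30,0,0],0],[[-20,0,0],0],[[-5,0,0],0],[[0,0,0],0]]' - -
python3 -c "
from h import *
plan(415.5,-317.6,299,-21.03)"
```

```text
clock: 34.25
eef_pos: [598.5, -178.7, 193.6]
eef_rot: [-1.472, 1.57, 2.874]
wrist_force: [-1.4, 0.4, 4.8]
finger_gap: 13.5
clock: 35.5
eef_pos: [598.6, -178.7, 317.2]
eef_rot: [-1.484, 1.57, 2.861]
wrist_force: [0.4, 0.3, -0.8]
finger_gap: 13.4
t 35.5 pos [ 598.6 -178.7  317.2] psi -21.03 gap 13.4 F [ 0.4  0.3 -0.8] j6 0.02
 -> tool shift [  18.3 -121.   195.3] spin 0.0  alt spin -3.142 x-axis [-0.  0. -1.]
```

```bash
python3 -m handwheel '[[[0,-12,18],0],[[0,-22,35],0],[[0,-22,36],0],[[0,-22,36],0],[[0,-22,36],0],[[0,-15,24],0],[[30,-6.1,10.1],0],[[40,0,0],0],[[20,0,0],0],[[0,0,0],0]]' - -
python3 -m handwheel '[[[30,0,0],0],[[30,0,0],0],[[8,0,0],0],[[0,0,0],0],[[0,0,0],0],[[0,0,0],0],[[0,0,0],0],[[0,0,0],0],[[0,0,0],0],[[0,0,0],0]]' - -
python3 - <<'E'
from h import *
np.set_printoptions(precision=2,suppress=True)
plan(415.45,-317.3,83.6,-21.03)
c=cam('wrist'); save(c,'w10.png'); s=manip.read_state(); p=np.array(s['eef_pos']);R=Rn.from_euler('xyz',s['eef_rot']).as_matrix()
P=pts(c,np.ones((420,560),bool)); L=(P-p)@R
g=(L[:,0]>45)&(L[:,0]<74)&(abs(L[:,1])<8)&(abs(L[:,2])<8); print(g.sum(),np.percentile(L[g,1],[2,50,98]),np.percentile(L[g,2],[2,50,98]))
q=P[(abs(P[:,0]-415.5)<45)&(abs(P[:,1]+317)<45)&(P[:,2]>56)&(P[:,2]<65)]; print(rect(q))
E
```

```text
clock: 36.75
eef_pos: [414.9, -316.9, 225.7]
eef_rot: [-1.921, 1.567, 2.424]
wrist_force: [-0.2, -0.2, 0.3]
finger_gap: 13.2
clock: 38.0
eef_pos: [415.6, -317.4, 159.5]
eef_rot: [-1.742, 1.571, 2.604]
wrist_force: [0.6, -0.5, -1.0]
finger_gap: 13.1
t 38.0 pos [ 415.6 -317.4  159.5] psi -21.03 gap 13.1 F [ 0.6 -0.5 -1. ] j6 -0.36
 -> tool shift [75.9 -0.1 -0. ] spin 0.0  alt spin -3.142 x-axis [-0.  0. -1.]
98 [-2.22  0.76  3.66] [-3.73 -2.28 -0.78]
[ 415.4 -318.    50.7   50.2   75. ]
```

```bash
python3 -m handwheel '[[[12,-0.1,0],0],[[12,0,0],0],[[12,0,0],0],[[12,0,0],0],[[12,0,0],0],[[8,0,0],0],[[4,0,0],0],[[2,0,0],0],[[0,0,0],0],[[0,0,0],0]]' - -
python3 -m handwheel '[[[0.4,0,0],0],[[0.4,0,0],0],[[0.4,0,0],0],[[0.4,0,0],0],[[0.3,0,0],0],[[0,0,0],0],[[0,0,0],0],[[0,0,0],0],[[0,0,0],0],[[0,0,0],0]]' - -
```

```text
clock: 39.3
eef_pos: [415.6, -317.5, 85.8]
eef_rot: [1.132, 1.57, -0.806]
wrist_force: [-0.2, 0.2, -0.4]
finger_gap: 13.0
clock: 40.55
eef_pos: [415.5, -317.4, 83.6]
eef_rot: [-1.762, 1.571, 2.584]
wrist_force: [-0.1, -0.2, -0.8]
finger_gap: 13.2
```

Near the seat height of 83.4; a small nudge, then release and rise.

```bash
python3 -m handwheel '[[[0.2,0,0],0],[[0.2,0,0],0],[[0,0,0],0],[[0,0,0],0],[[0,0,0],0],[[0,0,0],0],[[0,0,0],0],[[0,0,0],0],[[0,0,0],0],[[0,0,0],0]]' - -
python3 -m handwheel '[[[0,0,0],0],[[0,0,0],0],[[0,0,0],0],[[0,0,0],0],[[0,0,0],0],[[0,0,0],0],[[-5,0,0],0],[[-15,0,0],0],[[-30,0,0],0],[[-30,0,0],0]]' 0 -
python3 -m handwheel '[[[-30,0,0],0],[[-30,0,0],0],[[-20,0,0],0],[[0,0,0],0],[[0,0,0],0],[[0,0,0],0],[[0,0,0],0],[[0,0,0],0],[[0,0,0],0],[[0,0,0],0]]' 0 -
python3 - <<'E'
from sty import *
save(c,'w11.png'); t=cam('top'); b=np.vstack([c['pixels'][:,:,::-1][100:330],t['pixels'][:,:,::-1][90:300]]); cv2.imwrite('pics/fin.png',b)
P=pts(t,np.ones((420,560),bool))
q=P[(abs(P[:,0]-523)<60)&(abs(P[:,1]-63)<100)]
print('bar',rect(q[(q[:,2]>68)&(q[:,2]<85)]),np.median(q[(q[:,2]>68)&(q[:,2]<85),2]),'slab',rect(q[(q[:,2]>24)&(q[:,2]<36)]))
plan(415,-317,230,-21)
E
```

```text
clock: 41.8
eef_pos: [415.5, -317.4, 83.4]
eef_rot: [0.991, 1.571, -0.947]
wrist_force: [-2.0, 1.5, 4.8]
finger_gap: 13.7
clock: 43.05
eef_pos: [415.5, -317.4, 165.2]
eef_rot: [1.203, 1.57, -0.735]
wrist_force: [0.3, -1.0, -0.6]
finger_gap: 94.3
clock: 44.3
eef_pos: [415.5, -317.4, 243.2]
eef_rot: [-1.616, 1.571, 2.73]
wrist_force: [-0.8, 0.1, -0.1]
finger_gap: 94.2
52 64 1882 [ 415.3 -317.8   50.6   50.1   75.2] [ 419.3 -311.3   60.5]
64 69 222 [ 416.6 -315.9   22.6   19.5  -22.1] [ 418.9 -313.1   66.6]
75 128 204 [ 416.6 -314.5   13.9    7.3  -13.4] [ 418.3 -312.3  105.3]
126 138 226 [ 415.6 -317.7   13.2   13.    69.2] [ 416.3 -316.9  131.8]
bar [523.2  63.  149.2  22.6 -82.6] 74.49262142078646 slab [523.5  64.  190.  101.  -82.1]
t 44.4 pos [ 415.5 -317.4  243.2] psi -21.03 gap 94.4 F [ 0.1  0.5 -0.4] j6 -0.36
 -> tool shift [13.2 -0.6 -0.2] spin -0.001  alt spin 3.141 x-axis [-0.  0. -1.]
```

View pics/fin.png

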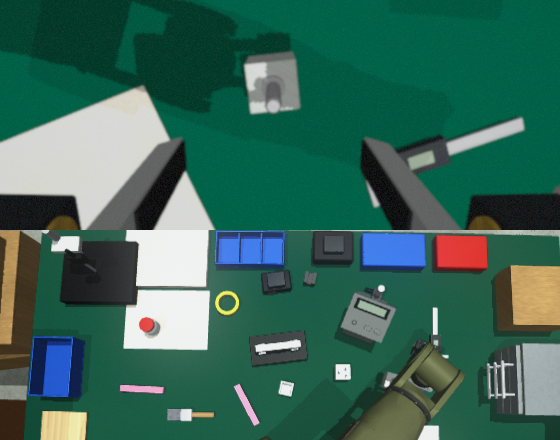

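The stylus stands seated in its stand at (272,85) in the upper half, top at 131.8 mm as before. The bar lies flat across the gauge at (279,347) in the lower half. Everything else is where it was, so I'm handing in.

```bash
python3 -c "
from cell import manip
print(manip.sign_off())"
```

```text
the job is handed in; nothing more can be done
None
```

The job is done and handed in at about 44 s of the 61 s allowed; the hand-in gave no verdict.

- **Bar:** The steel bar lies flat across both rests and is released, about 1 mm from centre. Its top measures about 75 mm and it is aligned with the slab to within 0.5°. On first contact I pressed it onto the rests with about 46 N at the wrist. I backed off to about 9 N before letting go, and later pictures show it still in place. I could not read the probe's value directly. I infer it is pushed down about 3 mm from how the bar lies.
- **Zero key:** I felt the face with the stylus tip, which put the head about 36 mm above its lowest place. I then pressed the key to about 4.4 mm of its 5 mm travel, worked out from the geometry. The upward force at the wrist was about 7–7.5 N, with no sign of hitting the stop. I held it for about 2 s, then lifted off slowly and the force returned to zero. The key's travel and its spring-back are not measured directly either.
- **Stylus:** It stands back in its stand, with the collar at 66.6 mm and the top at 131.8 mm, both as before.
- **Everything else:** Judged by eye in the final picture, no other thing had moved. The tip stayed clear of the other keys by plan.

The cameras disagreed by 1–2 mm, so I measured the bar against the slab, and the stylus tip against the recess, within the same picture.

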